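# Fit the cover board into the vial case

### The arm

A 7-joint arm with a two-finger parallel gripper is mounted at the origin on the work surface. World frame = base frame: x ahead of the robot, y to its left, z up, the work surface at z = 0. Lengths are in m, angles in degrees, forces in N, time in s.
With the tool pointing down it reaches from about 0.4 to 0.875 m from the base axis. Payload 4.4 kg.
Tool frame: the origin (TCP) lies midway between the tips of the shut fingers; the grasp point (between the pads) lies 19 mm behind it; z points along the fingers, y is the line along which they close (so a half turn about z gives the same grasp; the last joint's range is limited). The gripper opens to 85 mm and grips with 20 to 120 N. Pads are 22 mm wide; open, the fingers measure 114 mm over their backs; the gripper's body (76 mm by 85 mm) begins 54 mm behind the grasp point. The pads swing forward as they close: fully open they stand 13 mm farther back than shut.
Start: joints at [-79.572, 36.005, 2.206, 86.941, -1.547, 57.084, -1.146], TCP at [0.159, 0.63, 0.231] pointing down, gripper open.
Joint ranges: [-175.42, 175.42], [-21.48, 121.26], [-71.46, 75.88], [10.55, 141.38], [-63.04, 243.04], [13.31, 113.54], [-168.57, 168.57]. Speed limits (degrees/s): [147.25, 147.25, 180, 180, 180, 180, 180].

### API

Orientations are given as [roll, pitch, yaw] about the fixed x, y, z axes, in that order (R = Rz(yaw) Ry(pitch) Rx(roll)).
In Python, from plant import robot gives the robot as it stands.
- The arm moves only by the tool servo_tool, never from a script. Its argument "plan" is a list of rows, each a list of 3 entries, a list of its own where there are three numbers: the turn, a rotation vector about the tool's x, y, z in rad, then the shift along the tool's x, y, z in cm, then the closure, from -1 (fully open) to 1 (shut). A call has 1 to 12 rows; each row is the pose to reach, as a shift and turn from the pose commanded when the call began, along the tool's axes at that moment; what a row does not reach only later rows make up. A row lasts 1/12 s, in which the tool goes at most 41.7 mm and 7.16 degrees, less where a joint would pass 70% of its speed; a pose out of reach is approached as far as the arm can. A call with a gripper value outside its range is refused whole. The fingers move at their own pace and stop on an object; the grip force is fixed at half the most. Time passes only in rows, so rows that repeat a pose let the fingers close. It gives the time, the measured TCP pose, the force, the opening and the grip force at its end, in the units of the state.
- robot.read_state(): the state, without advancing time (a new reading comes with each control period).
- robot.get_image(name): name is "scene" or "top" or "wrist"; returns a dict with "img" (384x512x3 uint8, red, green, blue), "fov_y" (degrees; the focal length in pixels is half the picture's height over the tangent of half this angle, whatever the lens; pixels are square), "cx", "cy" (the principal point, pixels), "k1" (the pictures are not rectified: a ray, as slopes to the right and down, at radius r is drawn at 1 + k1 r^2 times it, then the intrinsics apply), "world_from_camera" (4x4, takes a point from camera to world coordinates); the wrist camera has in their place "T_tool_cam" (4x4, takes a point from camera to tool coordinates, whose origin is the TCP and whose axes are the flange's). Camera axes: x right, y down, z forward; pixel columns grow to the right and rows downward; lengths in m; the calibration is good to about 2 mm. A picture is of the moment at which its call begins: read the wrist's pose just before it. There is no depth.
- robot.finish_job(): hands the job in; it is judged then, once.
The state is a dict: "time_s": time; "joints": joint angles; "joint_velocities": joint speeds; "joint_efforts": joint torques, N m; "tool_pos": TCP position; "ee_rot": TCP orientation; "contact_force": force on the tool from outside, world axes, zero at the start; "wrist_torque": the same for the moment, N m; "finger_gap": finger opening in m; "grip_force": force on a finger pad.
Only numpy, scipy, OpenCV 4.12 (cv2) and the standard library are available. Lean on these libraries where they do the work, as an engineer would, in place of code of your own. Each camera call takes 0.05 s, during which the arm holds its last target. There are 200 camera calls.

### The job

Close the vial case with its white cover board: the board is longer than the opening, so tilt it, slip one end under the green lip as far as it goes, lower the other end past the yellow lip, then slide the board back under the yellow lip, feeling for the hidden rebate, until it drops in and lies flat on the ledges, and let go. Work gently, without forcing or dropping the board, and leave the jar, the dropper bottle and the sample vial alone.

Things in the scene. Friction and masses are not known exactly. Their poses are not given: they have to be found in the camera images.
- case: Fixed open dark wooden case of capped vials, 272 (x) x 170 (y) x 98 mm high; origin: centre of its underside, on the table. Interior x -116 to 112, y -73 to 73 mm; side walls 80 mm high. Ledges 62 mm above the origin run along the sides (10 mm wide) and ends; under the lips they end in 5 mm high steps, 202 mm apart, the rebate the board drops into. Its middle is up to 9 mm off the case's either way in x, unmeasured.
- green_lip (a point): Middle of the inner edge of the green lip's underside, 84 mm to -x and 90 mm above the case's origin. The rigid lip, 8 mm thick, reaches from here 32 mm to the -x end wall (x = -116 mm). Beneath it a step, top 67 mm above the case's origin, runs from the rebate to that wall: the board's end must pass over it to reach the wall. Axes as the case's.
- yellow_lip (a point): Middle of the inner edge of the yellow lip's underside, 86 mm to +x and 90 mm above the case's origin. The rigid lip is 8 mm thick. The board's end clears this edge by 2 mm only when its other end touches the -x end wall. Hidden under this lip, the rebate's step (top at 67 mm) stops the end of the board if that end is down near 62 mm. Axes as the case's.
- cover: Loose stiff white board, 200 (x) x 140 (y) x 8 mm, 0.2 to 0.4 kg, flat on the table, both ends alike. Origin: centre of its underside, x along its length, z up through the handle. A black upright grip stands on its middle, 16 mm thick along x, 44 mm wide along y, from 8 to 63 mm above the underside; grip it across its 16 mm from above, some 46 mm above the underside.
- honey_jar: Bystander: clear glass jar with brass lid, 62 mm across, 80 mm high; origin at the centre of its underside.
- dropper_bottle: Bystander: amber bottle with black cap, 38 mm across, 85 mm high; origin at the centre of its underside.
- sample_vial: Bystander: small amber vial with metal cap, 34 mm across, 55 mm high; origin at the centre of its underside.
There are look-alikes about, which are no part of the job. Of the things like the cover, leave any that is blue; of the rest the larger one is meant.

How it is judged (in metres and radians):
On the way:
1. the tilted board has one end under the green lip of the case (angle between cover's own z axis and vertical above 0.1 rad and angle between the x axis of cover and the x axis of case, either way round below 0.6 rad and x of cover in the frame of case between -0.04 and 0.008 m and z of cover in the frame of case below 0.098 m and horizontal distance between cover and case below 0.04 m), for 0.05 s.
At the end, for the whole second after the job is handed in: The board lies flat (within 0.7 degrees) in the rebate on the ledges of the case, not up on a step: its underside 58 to 64 mm above the case's origin, its centre within 11 mm of the case's in x, both ends under their lips, at rest and released (x of cover in the frame of case between -0.011 and 0.011 m and z of cover in the frame of case between 0.058 and 0.064 m and angle between the z axis of cover and the z axis of case, either way round below 0.012 rad and linear speed of cover below 0.01 m/s and contact force between the fingers and cover below 0.05 N); the robot touches nothing.
It fails at once if the board is forced or dropped: more than 25 N between board and case (contact force between cover and case above 25 N).
It fails at once if the robot strikes or leans on the case: more than 15 N (contact force between any of the fingers, the arm and case above 15 N).
It fails at once if a bystander is moved more than 20 mm or tipped (distance of any of honey_jar, dropper_bottle, sample_vial from where it was at the start of the episode above 0.02 m or angle between any of honey_jar, dropper_bottle, sample_vial's own z axis and vertical above 0.3 rad).
It also fails if it takes over 62 s, if anything falls off the work surface, if the arm or the gripper's body presses on something with over 40 N, if the wrist force passes 120 N, or if a joint passes its speed limit or range.

## Working session

There is one attempt and no reset: what is moved stays moved. The work goes in short steps, Python scripts to look and compute and a tool call to move; the robot and the scene stay as the last step left them, time stands still between calls to the robot, and variables do not carry over. Pictures are saved under pics/ and viewed, at most 10 in all, crops included, and the job is handed in when it is done.

Besides the shell and the picture viewer there is one more tool, called after "Emit:" as name(argument=value, ...) on one line, values as JSON. servo_tool: Moves the arm, as the interface text tells. Its arguments: {"type":"object","properties":{"plan":{"type":"array"}},"required":["plan"]}

```bash
mkdir -p pics; ls
cat > h.py <<'E'
import numpy as np,cv2
from scipy.spatial.transform import Rotation as R
from plant import robot
def cam(name):
    s=robot.read_state(); d=robot.get_image(name); d['s']=s
    if 'T_tool_cam' in d:
        T=np.eye(4);T[:3,:3]=R.from_euler('xyz',s['ee_rot'],degrees=True).as_matrix();T[:3,3]=s['tool_pos']
        d['world_from_camera']=T@np.array(d['T_tool_cam'])
    d['T']=np.array(d['world_from_camera']);h=d['img'].shape[0]
    d['f']=h/2/np.tan(np.radians(d['fov_y'])/2)
    return d
def ray(d,u,v):
    xd=np.array([(u-d['cx'])/d['f'],(v-d['cy'])/d['f']]);x=xd.copy()
    for _ in range(30): x=xd/(1+d['k1']*(x@x))
    return d['T'][:3,3],d['T'][:3,:3]@np.array([x[0],x[1],1])
def onz(d,u,v,z):
    o,r=ray(d,u,v);return o+r*(z-o[2])/r[2]
def proj(d,p):
    q=d['T'][:3,:3].T@(np.array(p)-d['T'][:3,3]);x=q[:2]/q[2];x=x*(1+d['k1']*(x@x))
    return x*d['f']+[d['cx'],d['cy']]
def save(d,n): cv2.imwrite('pics/'+n,d['img'][:,:,::-1])
E
python3 - <<'E'
from h import *
import pickle
a=cam('scene');b=cam('top')
pickle.dump((a,b),open('ab.pkl','wb'))
save(a,'s0.png');save(b,'t0.png')
for d in(a,b):print(d['T'].round(3),d['f'],d['k1'],d['cx'],d['cy'])
print(a['s'])
E
```

```text
pics
[[-0.289  0.814 -0.503  1.118]
 [ 0.957  0.245 -0.154  0.159]
 [-0.002 -0.526 -0.851  0.933]
 [ 0.     0.     0.     1.   ]] 389.57053502352403 0.007087736294606371 244.60254569281526 194.44887719020542
[[-2.600e-02 -9.940e-01  1.050e-01  5.000e-01]
 [-1.000e+00  2.600e-02 -2.000e-03  8.000e-03]
 [-1.000e-03 -1.050e-01 -9.950e-01  1.264e+00]
 [ 0.000e+00  0.000e+00  0.000e+00  1.000e+00]] 383.85806379458865 -0.06436955994323923 250.79938354299497 196.34172697515456
{'time_s': 0.0, 'joints': array([-79.57435939,  36.05644817,   2.20152301,  86.99638613,
        -1.5444656 ,  57.08283333,  -1.14655624]), 'joint_velocities': array([-0.06370056, -0.06347236, -0.11833201, -0.06242725, -0.04706706,
       -0.0227312 ,  0.05396196]), 'joint_efforts': array([ 2.98639297e-04, -5.63406909e+01,  1.22630686e+00, -1.93436265e+01,
        1.09468948e-02,  1.06734046e-02,  1.23699783e-05]), 'tool_pos': array([0.15922476, 0.62955827, 0.23041451]), 'ee_rot': array([-1.79894018e+02,  2.77894020e-03,  1.65805864e+02]), 'contact_force': array([-0.44075917,  0.65788085, -0.83693725]), 'wrist_torque': array([-0.016502  ,  0.05264792,  0.04072789]), 'grip_force': 0.0, 'finger_gap': 0.08537253032398025}
```

View pics/s0.png

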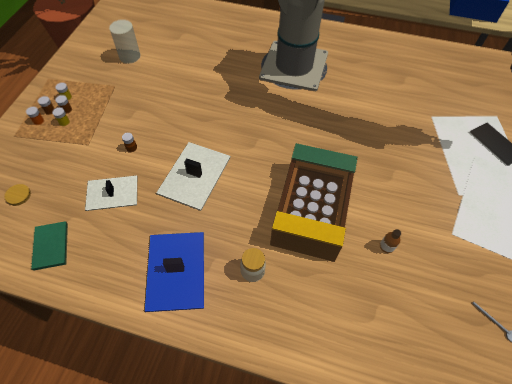

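View pics/t0.png

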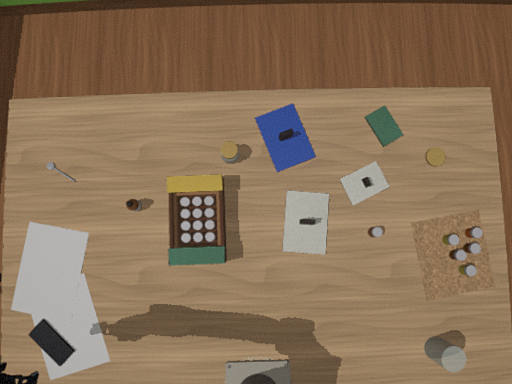

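The scene picture shows the candidates for the cover: the large white board at scene (194,175) / top (306,222), the small white one at scene (111,192) / top (366,183), and the blue one at scene (175,270) / top (286,137). The meant one is the large white board. The case has its green lip at top (196,256) and its yellow lip at (195,184). The jar is at top (230,152), the dropper at (136,204) and the vial at (376,231).

```bash
cat > m.py <<'E'
from h import *
import pickle
a,b=pickle.load(open('ab.pkl','rb'))
def mask(d,kind,box):
    hsv=cv2.cvtColor(d['img'],cv2.COLOR_RGB2HSV);H,S,V=cv2.split(hsv)
    m={'w':(S<60)&(V>140),'y':(H>18)&(H<32)&(S>200)&(V>110),'g':(H>60)&(H<95)&(S>90),'k':(V<60)}[kind]
    o=np.zeros(m.shape,np.uint8);x0,y0,x1,y1=box;o[y0:y1,x0:x1]=m[y0:y1,x0:x1]*255
    n,l,st,_=cv2.connectedComponentsWithStats(o);i=1+np.argmax(st[1:,4]);return (l==i).astype(np.uint8)
def rect(d,kind,box,z):
    c=max(cv2.findContours(mask(d,kind,box),cv2.RETR_EXTERNAL,cv2.CHAIN_APPROX_NONE)[0],key=cv2.contourArea)
    p=np.array([onz(d,u,v,z)[:2] for u,v in cv2.convexHull(c)[:,0]])
    return cv2.minAreaRect((p*1000).astype(np.float32)),c
if __name__=='__main__':
    for n,d,bx in(('scene',a,dict(w=(150,135,235,215),g=(280,140,365,178),y=(265,205,350,250))),('top',b,dict(w=(275,180,335,262),g=(160,240,235,270),y=(160,170,230,198)))):
        for k,z in(('w',.008),('g',.098),('y',.098)):print(n,k,rect(d,k,bx[k],z)[0])
    crop=cv2.resize(a['img'][130:220,150:240],None,fx=5,fy=5,interpolation=cv2.INTER_CUBIC);cv2.imwrite('pics/crop.png',crop[:,:,::-1])
E
python3 m.py
```

```text
scene w ((544.9705200195312, -167.95877075195312), (140.7478485107422, 198.30831909179688), 83.9658432006836)
scene g ((449.37872314453125, 178.2949981689453), (49.43088150024414, 165.53408813476562), 0.9208090901374817)
scene y ((669.3187255859375, 180.98486328125), (49.72101593017578, 168.9268341064453), 0.8840245008468628)
top w ((544.0874633789062, -169.96009826660156), (140.46859741210938, 201.9322967529297), 84.09967041015625)
top g ((467.0122985839844, 255.61309814453125), (2.1521003246307373, 8.484637260437012), 43.77293395996094)Traceback (most recent call last):
  File "m.py", line 15, in <module>
    for k,z in(('w',.008),('g',.098),('y',.098)):print(n,k,rect(d,k,bx[k],z)[0])
                                                           ~~~~^^^^^^^^^^^^^
  File "m.py", line 10, in rect
    c=max(cv2.findContours(mask(d,kind,box),cv2.RETR_EXTERNAL,cv2.CHAIN_APPROX_NONE)[0],key=cv2.contourArea)
                           ~~~~^^^^^^^^^^^^
  File "m.py", line 8, in mask
    n,l,st,_=cv2.connectedComponentsWithStats(o);i=1+np.argmax(st[1:,4]);return (l==i).astype(np.uint8)
                                                     ~~~~~~~~~^^^^^^^^^^
    return _wrapfunc(a, 'argmax', axis=axis, out=out, **kwds)
    return bound(*args, **kwds)
ValueError: attempt to get argmax of an empty sequence
```

```bash
sed -i "s/(H>18)&(H<32)&(S>200)&(V>110)/(H>20)\&(H<34)\&(S>190)\&(V>90)/; s/(H>60)&(H<95)&(S>90)/(H>50)\&(H<95)\&(S>60)/" m.py
python3 - <<'E'
from h import *
import pickle
a,b=pickle.load(open('ab.pkl','rb'))
hs=cv2.cvtColor(b['img'],cv2.COLOR_RGB2HSV)
for u,v in((196,256),(180,258),(195,184),(210,182)):print(u,v,hs[v,u],b['img'][v,u])
E
sed -i "s/for k,z in(('w'/for k,z in(() if 0 else ('w'/;s/print(n,k,rect/cv2.imwrite('pics\/x.png',b['img']);print(n,k,rect/" m.py; python3 m.py
```

```text
196 256 [ 74  80 111] [ 76 111  92]
180 258 [ 74  88 107] [ 70 107  87]
195 184 [ 23 153 173] [173 148  69]
210 182 [ 23 149 173] [173 148  72]
scene w ((544.9705200195312, -167.95877075195312), (140.7478485107422, 198.30831909179688), 83.9658432006836)
scene g ((449.3239440917969, 177.99948120117188), (51.70694351196289, 167.81088256835938), 0.9286884665489197)
scene y ((669.9923095703125, 180.9263916015625), (51.110267639160156, 169.0574493408203), 0.9058336019515991)
top w ((544.0874633789062, -169.96009826660156), (140.46859741210938, 201.9322967529297), 84.09967041015625)
top g ((449.7348327636719, 174.878173828125), (50.24871063232422, 167.25628662109375), 0.7286239862442017)Traceback (most recent call last):
  File "m.py", line 15, in <module>
    for k,z in(() if 0 else ('w',.008),('g',.098),('y',.098)):cv2.imwrite('pics/x.png',b['img']);print(n,k,rect(d,k,bx[k],z)[0])
                                                                                                           ~~~~^^^^^^^^^^^^^
  File "m.py", line 10, in rect
    c=max(cv2.findContours(mask(d,kind,box),cv2.RETR_EXTERNAL,cv2.CHAIN_APPROX_NONE)[0],key=cv2.contourArea)
                           ~~~~^^^^^^^^^^^^
  File "m.py", line 8, in mask
    n,l,st,_=cv2.connectedComponentsWithStats(o);i=1+np.argmax(st[1:,4]);return (l==i).astype(np.uint8)
                                                     ~~~~~~~~~^^^^^^^^^^
    return _wrapfunc(a, 'argmax', axis=axis, out=out, **kwds)
    return bound(*args, **kwds)
ValueError: attempt to get argmax of an empty sequence
```

```bash
sed -i "s/(H>20)&(H<34)&(S>190)&(V>90)/(H>20)\&(H<34)\&(S>135)\&(V>90)/;s/() if 0 else //;s/cv2.imwrite('pics\/x.png',b\['img'\]);//" m.py; python3 m.py
python3 - <<'E'
from m import *
# grip top (z=.063) orientation: in scene
for d,bx in((a,(180,150,210,185)),(b,(296,212,325,232))):
    r,c=rect(d,'k',bx,.063);print(r)
print(R.from_euler('xyz',a['s']['ee_rot'],degrees=True).as_matrix().round(3))
E
```

```text
scene w ((544.9705200195312, -167.95877075195312), (140.7478485107422, 198.30831909179688), 83.9658432006836)
scene g ((449.3239440917969, 177.99948120117188), (51.70694351196289, 167.81088256835938), 0.9286884665489197)
scene y ((669.9923095703125, 180.9263916015625), (51.110267639160156, 169.0574493408203), 0.9058336019515991)
top w ((544.0874633789062, -169.96009826660156), (140.46859741210938, 201.9322967529297), 84.09967041015625)
top g ((449.7348327636719, 174.878173828125), (50.24871063232422, 167.25628662109375), 0.7286239862442017)
top y ((668.057861328125, 178.4473419189453), (49.7373046875, 169.8175506591797), 0.7316160202026367)
((561.1473388671875, -159.56228637695312), (60.23274612426758, 44.79524230957031), 85.27880859375)
((544.337158203125, -167.303466796875), (43.99333190917969, 12.505241394042969), 88.42164611816406)
[[-0.969  0.245 -0.   ]
 [ 0.245  0.969 -0.002]
 [-0.    -0.002 -1.   ]]
```

View pics/crop.png

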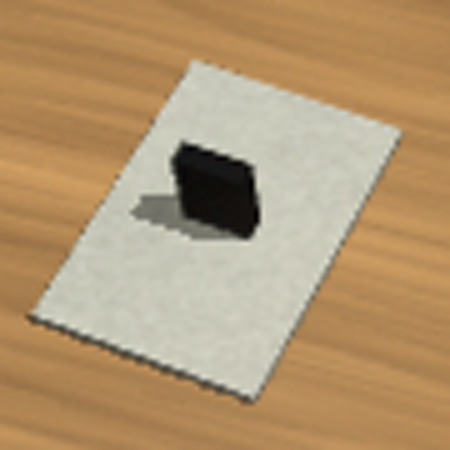

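The crop confirms the large white board, with its black grip at crop (215,190).

```bash
cat >> h.py <<'E'
def rel(p,yaw_y,tilt=0):
    """target TCP p, tool y at world angle yaw_y deg, pointing down, tilted by tilt deg about world axis (tool x). prints turn(rad), shift(cm) from measured pose"""
    s=robot.read_state();R0=R.from_euler('xyz',s['ee_rot'],degrees=True).as_matrix()
    a=np.radians(yaw_y);y=np.array([np.cos(a),np.sin(a),0]);z=np.array([0,0,-1.]);x=np.cross(y,z)
    Rt=np.stack([x,y,z],1)@R.from_rotvec([np.radians(tilt),0,0]).as_matrix()
    print('turn',R.from_matrix(R0.T@Rt).as_rotvec().round(4),'shift',(R0.T@(np.array(p)-s['tool_pos'])*100).round(3))
def st():
    s=robot.read_state();print({k:np.round(s[k],4) for k in('time_s','tool_pos','ee_rot','contact_force','wrist_torque','finger_gap','grip_force','joints')})
E
python3 - <<'E'
from h import *
rel((.48,.27,.24),30);rel((.5445,-.169,.15),-6)
E
```

```text
turn [-1.600e-03  7.000e-04  7.994e-01] shift [-39.915 -26.997  -0.905]
turn [-1.4000e-03  1.2000e-03  1.4277e+00] shift [-56.935 -67.958   8.166]
```

Emit:
servo_tool(plan=[[[0,0,0.2],[-10,-6.8,-0.2],-1],[[0,0,0.8],[-40,-27,-0.9],-1],[[0,0,0.8],[-40,-27,-0.9],-1],[[0,0,0.8],[-40,-27,-0.9],-1],[[0,0,0.8],[-40,-27,-0.9],-1],[[0,0,0.8],[-40,-27,-0.9],-1],[[0,0,0.8],[-40,-27,-0.9],-1],[[0,0,0.8],[-40,-27,-0.9],-1],[[0,0,1.1],[-46,-43,0],-1],[[0,0,1.4277],[-57,-68,0],-1],[[0,0,1.4277],[-57,-68,0],-1],[[0,0,1.4277],[-57,-68,0],-1]])

```text
time_s: 1.1
tool_pos: [0.4323, 0.221, 0.2352]
ee_rot: [-180.0, 0.0, 91.0]
contact_force: [0.9, -1.1, -0.2]
finger_gap: 0.0852
grip_force: 0.0
```

Run:
```python
from h import *
st();rel((.5445,-.169,.16),-6)
```

```text
{'time_s': np.float64(1.1), 'tool_pos': array([0.4323, 0.221 , 0.2352]), 'ee_rot': array([-1.799752e+02,  6.500000e-03,  9.096200e+01]), 'contact_force': array([ 0.8829, -1.0728, -0.2383]), 'wrist_torque': array([-0.0279, -0.0164,  0.0017]), 'finger_gap': np.float64(0.0852), 'grip_force': np.float64(0.0), 'joints': array([-47.849 ,  23.9159,  24.4057, 112.6909, -13.4397,  46.1389,
       -14.953 ])}
turn [-4.000e-04  1.000e-04  1.215e-01] shift [-39.185  10.571   7.52 ]
```

Emit:
servo_tool(plan=[[[0,0,0.12],[-39.2,10.6,2],-1],[[0,0,0.12],[-39.2,10.6,2],-1],[[0,0,0.12],[-39.2,10.6,3],-1],[[0,0,0.12],[-39.2,10.6,4],-1],[[0,0,0.12],[-39.2,10.6,5],-1],[[0,0,0.12],[-39.2,10.6,6],-1],[[0,0,0.12],[-39.2,10.6,7.5],-1],[[0,0,0.12],[-39.2,10.6,7.5],-1],[[0,0,0.12],[-39.2,10.6,7.5],-1],[[0,0,0.12],[-39.2,10.6,7.5],-1],[[0,0,0.12],[-39.2,10.6,7.5],-1],[[0,0,0.12],[-39.2,10.6,7.5],-1]])

```text
time_s: 2.1
tool_pos: [0.5462, -0.1695, 0.1593]
ee_rot: [-179.9, 0.1, 84.1]
contact_force: [-0.7, 0.8, 0.6]
finger_gap: 0.0854
grip_force: 0.0
```

Run:
```python
from h import *
st();d=cam('wrist');save(d,'w1.png');rel((.5445,-.169,.16),-6)
import pickle;pickle.dump(d,open('w1.pkl','wb'));print(d['T'].round(3),d['f'])
```

```text
{'time_s': np.float64(2.1), 'tool_pos': array([ 0.5462, -0.1695,  0.1593]), 'ee_rot': array([-1.798894e+02,  7.010000e-02,  8.413440e+01]), 'contact_force': array([-0.6991,  0.792 ,  0.6076]), 'wrist_torque': array([ 0.0404,  0.016 , -0.0155]), 'finger_gap': np.float64(0.0854), 'grip_force': np.float64(0.0), 'joints': array([  0.3045,  36.5646,  22.1047, 104.1949, -19.0469,  43.0089,
        26.6959])}
turn [-0.0019 -0.0005  0.0057] shift [-0.233 -0.174 -0.04 ]
[[ 0.995 -0.099 -0.031  0.554]
 [-0.103 -0.953 -0.283 -0.097]
 [-0.001  0.285 -0.959  0.301]
 [ 0.     0.     0.     1.   ]] 294.6442581460569
```

View pics/w1.png

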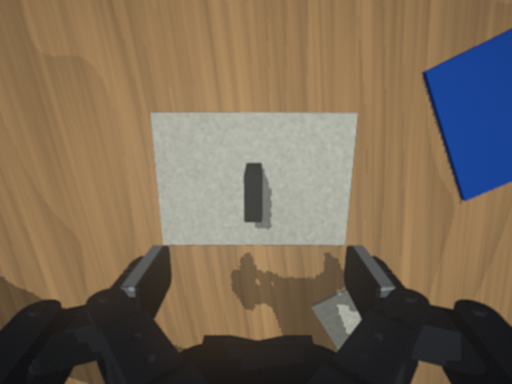

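The wrist picture shows the board spanning about (151..357, 112..245), with its grip at (254,192) between the open fingers' line.

Run:
```python
from m import *
d=pickle.load(open('w1.pkl','rb'))
print(rect(d,'w',(130,100,370,250),.008)[0])
m=mask(d,'k',(240,155,272,230));ys,xs=np.where(m);print(xs.min(),xs.max(),ys.min(),ys.max())
for u,v,z in((246,163,.063),(262,163,.063)):print(onz(d,u,v,z))
for p in((.536,-.146,.063),(.552,-.146,.063)):print(proj(d,p))
rel((.5455,-.169,.027),-5.9)
```

```text
((542.0359497070312, -170.42428588867188), (139.6903533935547, 199.21914672851562), 83.94747924804688)Traceback (most recent call last):
  File "<stdin>", line 4, in <module>
  File "m.py", line 8, in mask
    n,l,st,_=cv2.connectedComponentsWithStats(o);i=1+np.argmax(st[1:,4]);return (l==i).astype(np.uint8)
                                                     ~~~~~~~~~^^^^^^^^^^
    return _wrapfunc(a, 'argmax', axis=axis, out=out, **kwds)
    return bound(*args, **kwds)
ValueError: attempt to get argmax of an empty sequence
```

Run:
```python
from h import *
rel((.5437,-.1697,.027),-6.0)
```

```text
turn [-0.0019 -0.0005  0.0057] shift [-0.317 -0.222 13.261]
```

Emit:
servo_tool(plan=[[[-0.002,0,0.006],[-0.3,-0.22,2],-1],[[-0.002,0,0.006],[-0.3,-0.22,4.5],-1],[[-0.002,0,0.006],[-0.3,-0.22,7],-1],[[-0.002,0,0.006],[-0.3,-0.22,9.5],-1],[[-0.002,0,0.006],[-0.3,-0.22,11.5],-1],[[-0.002,0,0.006],[-0.3,-0.22,12.7],-1],[[-0.002,0,0.006],[-0.3,-0.22,13.2],-1],[[-0.002,0,0.006],[-0.3,-0.22,13.2],-1],[[-0.002,0,0.006],[-0.3,-0.22,13.2],-1],[[-0.002,0,0.006],[-0.3,-0.22,13.2],-1]])

```text
time_s: 2.98
tool_pos: [0.5457, -0.1692, 0.0296]
ee_rot: [179.8, 0.0, 84.1]
contact_force: [0.3, 0.4, -0.4]
finger_gap: 0.0858
grip_force: 0.0
```

Run:
```python
from h import *
st();rel((.5437,-.1697,.027),-6.0)
```

```text
{'time_s': np.float64(2.9833), 'tool_pos': array([ 0.5457, -0.1692,  0.0296]), 'ee_rot': array([1.797626e+02, 2.170000e-02, 8.412220e+01]), 'contact_force': array([ 0.2692,  0.4315, -0.3848]), 'wrist_torque': array([-0.0243, -0.0521, -0.013 ]), 'finger_gap': np.float64(0.0858), 'grip_force': np.float64(0.0), 'joints': array([  4.8627,  47.2919,  15.1399, 108.3925, -24.7976,  27.2766,
        31.6624])}
turn [0.0041 0.0004 0.0021] shift [-0.074 -0.191  0.264]
```

Emit:
servo_tool(plan=[[[0.002,0,0.002],[-0.05,-0.19,0.25],-1],[[0.002,0,0.002],[-0.05,-0.19,0.25],-1],[[0.002,0,0.002],[-0.05,-0.19,0.25],0],[[0.002,0,0.002],[-0.05,-0.19,0.25],0.3],[[0.002,0,0.002],[-0.05,-0.19,0.25],0.5],[[0.002,0,0.002],[-0.05,-0.19,0.25],0.7],[[0.002,0,0.002],[-0.05,-0.19,0.25],1],[[0.002,0,0.002],[-0.05,-0.19,0.25],1],[[0.002,0,0.002],[-0.05,-0.19,0.25],1],[[0.002,0,0.002],[-0.05,-0.19,0.25],1]])

```text
time_s: 3.82
tool_pos: [0.5429, -0.1695, 0.026]
ee_rot: [180.0, 0.0, 84.0]
contact_force: [-1.0, 0.3, 1.8]
finger_gap: 0.016
grip_force: 59.3
```

Emit:
servo_tool(plan=[[[0,0,0],[0,0,0],1],[[0,0,0],[0,0,0],1],[[0,0,0],[0,0,0],1],[[0,0,0],[0,0,0],1],[[0,0,0],[0,0,0],1],[[0,0,0],[0,0,0],1]])

```text
time_s: 4.32
tool_pos: [0.5429, -0.1695, 0.026]
ee_rot: [180.0, 0.0, 84.0]
contact_force: [-0.5, -0.2, 3.5]
finger_gap: 0.0156
grip_force: 59.3
```

Emit:
servo_tool(plan=[[[0,0,0],[0,0,-0.5],1],[[0,0,0],[0,0,-1.5],1],[[0,0,0],[0,0,-3.5],1],[[0,0,0],[0,0,-6],1],[[0,0,0],[0,0,-9],1],[[0,0,0],[0,0,-12],1],[[0,0,0],[0,0,-15],1],[[0,0,0],[0,0,-17.5],1],[[0,0,0],[0,0,-19],1],[[0,0,0],[0,0,-20],1],[[0,0,0],[0,0,-20],1],[[0,0,0],[0,0,-20],1]])

```text
time_s: 5.32
tool_pos: [0.5424, -0.1691, 0.2257]
ee_rot: [-180.0, -0.0, 84.0]
contact_force: [-0.0, -0.1, -2.9]
finger_gap: 0.0151
grip_force: 58.8
```

Run:
```python
from m import *
st();d=cam('wrist');pickle.dump(d,open('w2.pkl','wb'));save(d,'w2.png')
s=d['s'];r,c=rect(d,'w',(0,0,512,384),s['tool_pos'][2]-.026+.008);print(r)
# hover target: case frame, yaw 0.85
rel((.559,.178,.235),0.85)
```

```text
{'time_s': np.float64(5.3167), 'tool_pos': array([ 0.5424, -0.1691,  0.2257]), 'ee_rot': array([-1.799684e+02, -2.190000e-02,  8.399340e+01]), 'contact_force': array([-0.0385, -0.0687, -2.8853]), 'wrist_torque': array([-0.037 ,  0.0595,  0.0095]), 'finger_gap': np.float64(0.0151), 'grip_force': np.float64(58.8327), 'joints': array([ -1.6403,  31.5318,  24.9552, 101.1488, -16.5151,  50.9873,
        24.5691])}
((543.2054443359375, -159.95468139648438), (118.01895141601562, 198.4467315673828), 83.92716979980469)
turn [-0.002  -0.0007 -0.1197] shift [34.679 -1.937 -0.985]
```

View pics/w2.png

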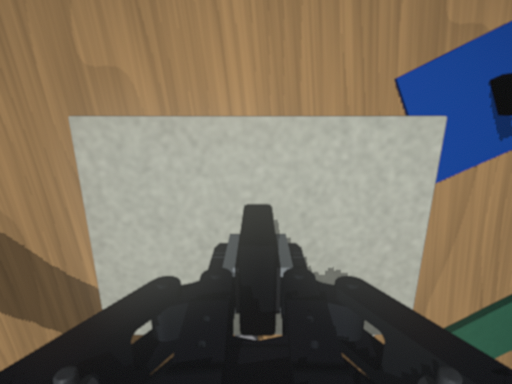

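The picture shows the board square in the hand, its far edge at row 116 and its grip in the pads at (258,270).

```bash
cat >> h.py <<'E'
C=np.array([.559,.1775,0]);CY=.85
def goal(xp,zp,th,dy=0,go=True):
    """left bottom corner at case (xp,zp) mm, tilt th deg"""
    t=np.radians(th);c,s=np.cos(t),np.sin(t)
    B=np.array([xp+100*c-26*s,dy,zp+100*s+26*c])/1000
    p=C+R.from_euler('z',CY,degrees=True).apply(B);print('tcp',p.round(4));rel(p,CY,-th)
def where():
    s=robot.read_state();Rt=R.from_euler('xyz',s['ee_rot'],degrees=True).as_matrix()
    q=R.from_euler('z',-CY,degrees=True);b=q.apply(np.array(s['tool_pos'])+.026*Rt[:,2]-C)*1000
    ax=q.apply(Rt[:,1]);print('t',s['time_s'],'B',b.round(1),'left',(b-100*ax).round(1),'right',(b+100*ax).round(1),'tilt',np.degrees(np.arcsin(ax[2])).round(2),'yaw',np.degrees(ax[1]).round(2),'F',s['contact_force'].round(1),'M',s['wrist_torque'].round(2),'gap',s['finger_gap'].round(4))
E
python3 - <<'E'
from h import *
goal(-75,170,14)
E
```

```text
tcp [0.5747 0.1777 0.2194]
turn [-0.2461  0.0139 -0.1192] shift [34.816 -0.365  0.57 ]
```

Emit:
servo_tool(plan=[[[0,0,-0.01],[1,0,-0.3],1],[[0,0,-0.03],[3.5,0,-0.5],1],[[-0.04,0,-0.05],[7,0,-0.5],1],[[-0.08,0,-0.07],[11,-0.1,-0.5],1],[[-0.12,0,-0.09],[15,-0.2,-0.5],1],[[-0.17,0,-0.12],[19,-0.3,-0.5],1],[[-0.22,0.014,-0.12],[23,-0.35,-0.5],1],[[-0.246,0.014,-0.12],[27,-0.35,0],1],[[-0.246,0.014,-0.12],[30.5,-0.35,0.4],1],[[-0.246,0.014,-0.12],[33,-0.35,0.5],1],[[-0.246,0.014,-0.12],[34.4,-0.35,0.55],1],[[-0.246,0.014,-0.12],[34.8,-0.36,0.57],1]])

```text
time_s: 6.37
tool_pos: [0.574, 0.1821, 0.2184]
ee_rot: [166.1, 0.0, 91.3]
contact_force: [-0.6, 0.5, -2.8]
finger_gap: 0.0154
grip_force: 58.9
```

Emit:
servo_tool(plan=[[[0,0,0],[0,0,0],1],[[0,0,0],[0,0,0],1],[[0,0,0],[0,0,0],1],[[0,0,0],[0,0,0],1]])

```text
time_s: 6.7
tool_pos: [0.5757, 0.175, 0.2202]
ee_rot: [165.9, 0.1, 90.7]
contact_force: [-0.5, -0.0, -2.6]
finger_gap: 0.0152
grip_force: 58.9
```

Run:
```python
from h import *
st();where();goal(-75,90,14)
d=cam('scene');save(d,'s3.png');import pickle;pickle.dump(d,open('s3.pkl','wb'))
d=cam('wrist');save(d,'w3.png');pickle.dump(d,open('w3.pkl','wb'))
```

```text
{'time_s': np.float64(6.7), 'tool_pos': array([0.5757, 0.175 , 0.2202]), 'ee_rot': array([1.659113e+02, 7.510000e-02, 9.071820e+01]), 'contact_force': array([-0.521 , -0.0254, -2.5905]), 'wrist_torque': array([-0.0206,  0.3779, -0.0089]), 'finger_gap': np.float64(0.0152), 'grip_force': np.float64(58.9279), 'joints': array([-40.6349,  29.1941,  26.5029, 109.4191, -15.9268,  31.3763,
        -5.1626])}Traceback (most recent call last):
  File "<stdin>", line 2, in <module>
  File "h.py", line 39, in where
    ax=q.apply(Rt[:,1]);print('t',s['time_s'],'B',b.round(1),'left',(b-100*ax).round(1),'right',(b+100*ax).round(1),'tilt',np.degrees(np.arcsin(ax[2])).round(2),'yaw',np.degrees(ax[1]).round(2),'F',s['contact_force'].round(1),'M',s['wrist_torque'].round(2),'gap',s['finger_gap'].round(4))
                                                                                                                                                                                                                                                                       ^^^^^^^^^^^^^^^^^^^^^
AttributeError: 'float' object has no attribute 'round'
```

```bash
sed -i "s/s\['finger_gap'\].round(4)/s['finger_gap']/" h.py
python3 - <<'E'
from h import *
where();goal(-75,90,14)
d=cam('scene');save(d,'s3.png');import pickle;pickle.dump(d,open('s3.pkl','wb'))
d=cam('wrist');save(d,'w3.png');pickle.dump(d,open('w3.pkl','wb'))
where()
E
```

```text
t 6.7 B [ 23.   -2.8 195. ] left [-74.   -2.6 170.7] right [120.   -3.  219.3] tilt 14.09 yaw -0.11 F [-0.5 -0.  -2.6] M [-0.02  0.38 -0.01] gap 0.015171325829686664
tcp [0.5747 0.1777 0.1394]
turn [ 0.0015  0.0018 -0.0019] shift [ 0.286 -2.054  7.814]
t 6.8 B [ 23.1  -2.2 195.1] left [-73.9  -2.  170.8] right [120.1  -2.3 219.5] tilt 14.11 yaw -0.08 F [ 1.   0.3 -2.9] M [0.01 0.38 0.02] gap 0.015245169077474629
```

View pics/w3.png

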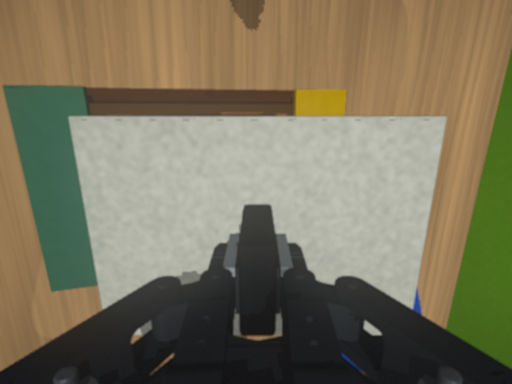

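View pics/s3.png

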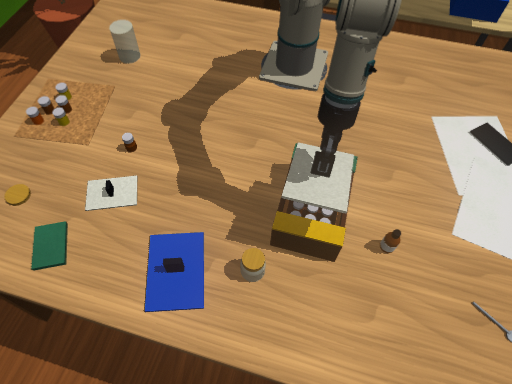

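The wrist view shows the green lip's corners at about (5,87), (86,87) and (50,290), and the yellow lip's at (294,90) and (346,90). The scene view shows the tilted board hovering over the case.

Run:
```python
from h import *
import pickle
d=pickle.load(open('w3.pkl','rb'));q=R.from_euler('z',-CY,degrees=True)
hs=cv2.cvtColor(d['img'],cv2.COLOR_RGB2HSV).astype(int)
g=((hs[...,0]>50)&(hs[...,0]<95)&(hs[...,1]>60)).astype(np.uint8);g[:, 200:]=0
y=((hs[...,0]>20)&(hs[...,0]<34)&(hs[...,1]>190)).astype(np.uint8);y[:80]=0;y[:, :280]=0;y[:,360:]=0;y[120:]=0
for m,n in((g,'g'),(y,'y')):
    c=max(cv2.findContours(m,0,1)[0],key=cv2.contourArea);p=cv2.approxPolyDP(c,4,True)[:,0]
    for u,v in p:print(n,u,v,(q.apply(onz(d,u,v,.098)-C)*1000).round(1))
# board far edge corners, expected (case frame) vs seen (69,116),(446,116)
s=d['s'];Rt=R.from_euler('xyz',s['ee_rot'],degrees=True).as_matrix()
for sx in(-100,100):print(proj(d,np.array(s['tool_pos'])+Rt@np.array([.07,sx/1000,.018])))
where()
```

```text
g 4 86 [-137.1   84.8   98. ]
g 51 287 [-137.3  -78.7   98. ]
g 95 284 [-103.1  -81.5   98. ]
g 67 123 [-102.    58.9   98. ]
g 69 114 [-99.6  65.5  98. ]
g 87 114 [-87.3  65.4  98. ]
g 83 89 [-87.2  83.5  98. ]
y 295 91 [81.9 83.8 98. ]
y 298 114 [85.5 64.1 98. ]
y 343 114 [130.8  63.7  98. ]
y 344 90 [129.9  85.   98. ]
[ 65.69317505 112.52015308]
[449.58378653 111.86478753]
t 6.8 B [ 23.1  -2.2 195.1] left [-73.9  -2.  170.8] right [120.1  -2.3 219.5] tilt 14.11 yaw -0.08 F [ 1.   0.3 -2.9] M [0.01 0.38 0.02] gap 0.015245169077474629
```

Run:
```python
from h import *
goal(-74,90,14,0.8)
```

```text
tcp [0.5757 0.1785 0.1394]
turn [ 0.0019  0.0012 -0.0013] shift [ 0.3   -1.975  7.849]
```

Emit:
servo_tool(plan=[[[0,0,0],[0.1,-0.1,0.5],1],[[0,0,0],[0.2,-0.4,1.6],1],[[0,0,0],[0.3,-0.8,3.2],1],[[0.001,0.001,-0.001],[0.3,-1.2,4.8],1],[[0.001,0.001,-0.001],[0.3,-1.6,6.4],1],[[0.001,0.001,-0.001],[0.3,-1.85,7.3],1],[[0.001,0.001,-0.001],[0.3,-1.97,7.8],1],[[0.001,0.001,-0.001],[0.3,-1.97,7.85],1],[[0.001,0.001,-0.001],[0.3,-1.97,7.85],1],[[0.001,0.001,-0.001],[0.3,-1.97,7.85],1],[[0.001,0.001,-0.001],[0.3,-1.97,7.85],1]])

```text
time_s: 7.72
tool_pos: [0.5763, 0.1801, 0.1402]
ee_rot: [165.9, -0.0, 91.0]
contact_force: [0.3, 0.0, -1.9]
finger_gap: 0.0152
grip_force: 58.8
```

Run:
```python
from h import *
where()
d=cam('wrist');import pickle;pickle.dump(d,open('w4.pkl','wb'))
cv2.imwrite('pics/w4.png',cv2.resize(d['img'][60:330,0:400],None,fx=2,fy=2)[:,:,::-1])
where();goal(-74,75,14,.8)
```

```text
t 7.7167 B [ 23.7   2.4 115. ] left [-73.2   2.2  90.6] right [120.7   2.6 139.5] tilt 14.15 yaw 0.1 F [ 0.3  0.  -1.9] M [-0.04  0.43  0.  ] gap 0.015208191712000338
t 7.7667 B [ 23.6   2.5 114.9] left [-73.4   2.3  90.5] right [120.6   2.7 139.3] tilt 14.14 yaw 0.1 F [ 0.2  0.5 -3.1] M [-0.05  0.42 -0.01] gap 0.015359379572100772
tcp [0.5757 0.1785 0.1244]
turn [ 0.0024 -0.001   0.0018] shift [-0.166 -0.434  1.511]
```

View pics/w4.png

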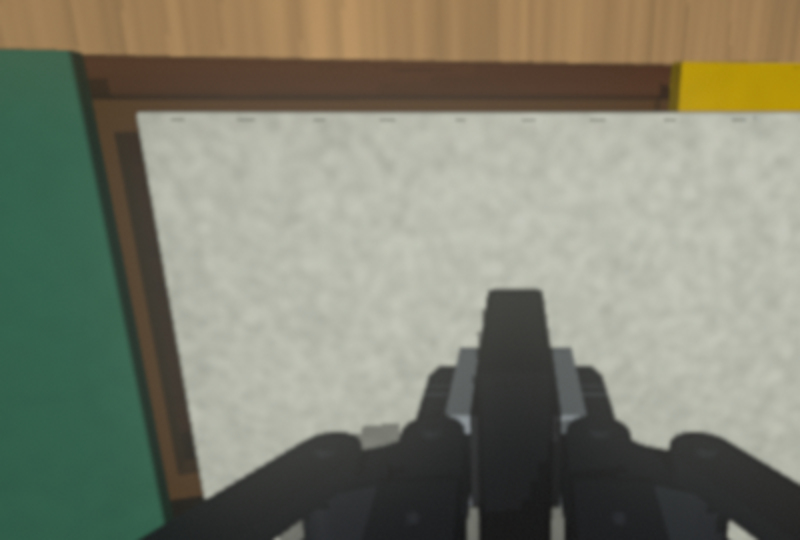

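The wrist crop shows the board's far corner at (138,112), the side wall's inner top line near row 95, the wall's outer edge near row 54, and the green lip's edge running from (80,55) to (165,520).

Run:
```python
from h import *
import pickle
d=pickle.load(open('w4.pkl','rb'));q=R.from_euler('z',-CY,degrees=True)
def pr(n,u,v,z):print(n,(q.apply(onz(d,u/2,60+v/2,z)-C)*1000).round(1))
gray=cv2.cvtColor(d['img'],cv2.COLOR_RGB2GRAY).astype(int)
for u in (100,200,300): print(u,[(v,gray[v,u]) for v in range(84,122)])
pr('outer wall .080',200,55,.080);pr('outer',500,60,.08);pr('inner wall .08',200,97,.08);pr('inner',500,97,.08)
pr('board corner',138,112,.0985);pr('board mid',400,112,.115)
pr('green edge top',75,53,.098);pr('green edge top',165,520,.098);pr('yellow',680,64,.098)
s=d['s'];Rt=R.from_euler('xyz',s['ee_rot'],degrees=True).as_matrix()
p=np.array(s['tool_pos'])+Rt@np.array([.07,-.1,.018]);print(proj(d,p),(q.apply(p-C)*1000).round(1))
where()
```

```text
100 [(84, np.int64(128)), (85, np.int64(129)), (86, np.int64(130)), (87, np.int64(122)), (88, np.int64(97)), (89, np.int64(72)), (90, np.int64(67)), (91, np.int64(67)), (92, np.int64(69)), (93, np.int64(68)), (94, np.int64(67)), (95, np.int64(69)), (96, np.int64(69)), (97, np.int64(67)), (98, np.int64(67)), (99, np.int64(68)), (100, np.int64(69)), (101, np.int64(68)), (102, np.int64(68)), (103, np.int64(67)), (104, np.int64(67)), (105, np.int64(67)), (106, np.int64(65)), (107, np.int64(63)), (108, np.int64(61)), (109, np.int64(64)), (110, np.int64(71)), (111, np.int64(76)), (112, np.int64(77)), (113, np.int64(76)), (114, np.int64(78)), (115, np.int64(107)), (116, np.int64(149)), (117, np.int64(174)), (118, np.int64(179)), (119, np.int64(180)), (120, np.int64(178)), (121, np.int64(177))]
200 [(84, np.int64(136)), (85, np.int64(136)), (86, np.int64(136)), (87, np.int64(136)), (88, np.int64(133)), (89, np.int64(119)), (90, np.int64(94)), (91, np.int64(75)), (92, np.int64(71)), (93, np.int64(70)), (94, np.int64(68)), (95, np.int64(68)), (96, np.int64(71)), (97, np.int64(73)), (98, np.int
[... 1088 characters left out ...]
 np.int64(72)), (113, np.int64(71)), (114, np.int64(74)), (115, np.int64(103)), (116, np.int64(149)), (117, np.int64(180)), (118, np.int64(184)), (119, np.int64(168)), (120, np.int64(164)), (121, np.int64(177))]
outer wall .080 [-61.3  85.9  80. ]
outer [27.4 85.8 80. ]
inner wall .08 [-63.   74.2  80. ]
inner [27.3 74.3 80. ]
board corner [-74.   70.5  98.5]
board mid [ -7.6  70.6 115. ]
green edge top [-85.8  84.8  98. ]
green edge top [-86.6 -54.5  98. ]
yellow [82.1 84.4 98. ]
[ 65.69343699 112.51786191] [-75.3  72.2  98.4]
t 7.7667 B [ 23.6   2.5 114.9] left [-73.4   2.3  90.5] right [120.6   2.7 139.3] tilt 14.14 yaw 0.1 F [ 0.2  0.5 -3.1] M [-0.05  0.42 -0.01] gap 0.015359379572100772
```

```bash
sed -i 's/^C=.*;/C=np.array([.557,.1801,0]);/' h.py
python3 - <<'E'
from h import *
where();goal(-72,71,14)
E
```

```text
t 7.7667 B [ 25.6  -0.2 114.9] left [-71.4  -0.3  90.5] right [122.5   0.  139.3] tilt 14.14 yaw 0.1 F [ 0.2  0.5 -3.1] M [-0.05  0.42 -0.01] gap 0.015359379572100772
tcp [0.5757 0.1804 0.1204]
turn [ 0.0024 -0.001   0.0018] shift [ 0.017 -0.528  1.9  ]
```

Emit:
servo_tool(plan=[[[0.001,0,0.001],[0,-0.1,0.3],1],[[0.002,0,0.001],[0,-0.2,0.7],1],[[0.002,0,0.001],[0,-0.3,1.1],1],[[0.002,0,0.001],[0,-0.42,1.5],1],[[0.002,0,0.001],[0,-0.53,1.9],1],[[0.002,0,0.001],[0,-0.53,1.9],1],[[0.002,0,0.001],[0,-0.53,1.9],1],[[0.002,0,0.001],[0,-0.53,1.9],1],[[0.002,0,0.001],[0,-0.53,1.9],1]])

```text
time_s: 8.52
tool_pos: [0.5753, 0.18, 0.1197]
ee_rot: [166.0, -0.0, 90.9]
contact_force: [-0.9, -0.5, -3.0]
finger_gap: 0.0154
grip_force: 58.9
```

Run:
```python
from h import *
where();goal(-105,71,14)
```

```text
t 8.5167 B [24.6 -0.4 94.5] left [-72.4  -0.5  70.3] right [121.6  -0.3 118.6] tilt 13.96 yaw 0.04 F [-0.9 -0.5 -3. ] M [ 0.    0.42 -0.02] gap 0.01543999675472144
tcp [0.5427 0.1799 0.1204]
turn [-0.0007 -0.0004  0.0008] shift [ 0.045 -3.145 -0.857]
```

Emit:
servo_tool(plan=[[[0,0,0],[0,-0.15,-0.1],1],[[0,0,0],[0.02,-0.5,-0.2],1],[[0,0,0],[0.04,-0.9,-0.3],1],[[0,0,0.001],[0.04,-1.3,-0.4],1],[[0,0,0.001],[0.04,-1.7,-0.5],1],[[0,0,0.001],[0.04,-2.1,-0.6],1],[[0,0,0.001],[0.04,-2.5,-0.69],1],[[0,0,0.001],[0.04,-2.85,-0.78],1],[[0,0,0.001],[0.04,-3.1,-0.84],1],[[0,0,0.001],[0.04,-3.15,-0.86],1],[[0,0,0.001],[0.04,-3.15,-0.86],1],[[0,0,0.001],[0.04,-3.15,-0.86],1]])

```text
time_s: 9.52
tool_pos: [0.5428, 0.1799, 0.1204]
ee_rot: [166.0, -0.0, 90.8]
contact_force: [0.6, -0.2, -2.7]
finger_gap: 0.0152
grip_force: 58.9
```

Run:
```python
from h import *
where();goal(-110,71,14)
```

```text
t 9.5167 B [-8.   0.  95.1] left [-105.    0.   71.] right [ 89.1  -0.  119.3] tilt 13.96 yaw -0.01 F [ 0.6 -0.2 -2.7] M [-0.01  0.43 -0.03] gap 0.015245839299055354
tcp [0.5377 0.1798 0.1204]
turn [-0.0007 -0.0004 -0.0002] shift [-0.    -0.486 -0.126]
```

Emit:
servo_tool(plan=[[[0,0,0],[0,-0.1,-0.025],1],[[0,0,0],[0,-0.2,-0.05],1],[[0,0,0],[0,-0.3,-0.075],1],[[0,0,0],[0,-0.4,-0.1],1],[[0,0,0],[0,-0.48,-0.12],1],[[0,0,0],[0,-0.48,-0.12],1],[[0,0,0],[0,-0.48,-0.12],1]])

```text
time_s: 10.1
tool_pos: [0.5375, 0.1798, 0.1203]
ee_rot: [166.1, -0.0, 90.8]
contact_force: [0.2, -0.4, -2.3]
finger_gap: 0.0153
grip_force: 58.9
```

Emit:
servo_tool(plan=[[[0,0,0],[0,-0.05,-0.012],1],[[0,0,0],[0,-0.1,-0.025],1],[[0,0,0],[0,-0.15,-0.037],1],[[0,0,0],[0,-0.15,-0.037],1],[[0,0,0],[0,-0.15,-0.037],1]])

```text
time_s: 10.52
tool_pos: [0.5359, 0.1798, 0.1203]
ee_rot: [166.1, -0.0, 90.8]
contact_force: [-0.5, 0.8, -2.8]
finger_gap: 0.0154
grip_force: 58.9
```

Emit:
servo_tool(plan=[[[0,0,0],[0,-0.05,-0.012],1],[[0,0,0],[0,-0.1,-0.025],1],[[0,0,0],[0,-0.1,-0.025],1],[[0,0,0],[0,-0.1,-0.025],1]])

```text
time_s: 10.85
tool_pos: [0.5349, 0.1797, 0.1203]
ee_rot: [166.1, -0.0, 90.8]
contact_force: [0.0, -0.2, -2.8]
finger_gap: 0.0156
grip_force: 58.9
```

Run:
```python
from h import *
where();goal(-113,71,14)
```

```text
t 10.85 B [-15.8  -0.   95.1] left [-112.9   -0.    71. ] right [ 81.2  -0.  119.1] tilt 13.94 yaw -0.01 F [ 0.  -0.2 -2.8] M [ 0.04  0.37 -0.01] gap 0.015569593910353677
tcp [0.5347 0.1798 0.1204]
turn [-0.0011 -0.0004 -0.0002] shift [ 0.003 -0.016 -0.016]
```

Still no contact; I'll creep on.

Emit:
servo_tool(plan=[[[0,0,0],[0,-0.03,-0.008],1],[[0,0,0],[0,-0.07,-0.017],1],[[0,0,0],[0,-0.07,-0.017],1],[[0,0,0],[0,-0.07,-0.017],1]])

```text
time_s: 11.18
tool_pos: [0.5342, 0.1798, 0.1203]
ee_rot: [166.1, -0.0, 90.8]
contact_force: [-0.6, 0.2, -2.5]
finger_gap: 0.0152
grip_force: 58.9
```

Emit:
servo_tool(plan=[[[0,0,0],[0,-0.03,-0.008],1],[[0,0,0],[0,-0.07,-0.017],1],[[0,0,0],[0,-0.07,-0.017],1],[[0,0,0],[0,-0.07,-0.017],1]])

```text
time_s: 11.52
tool_pos: [0.5335, 0.1797, 0.1203]
ee_rot: [166.1, -0.0, 90.8]
contact_force: [0.2, 0.2, -2.1]
finger_gap: 0.0152
grip_force: 58.9
```

Emit:
servo_tool(plan=[[[0,0,0],[0,-0.03,-0.008],1],[[0,0,0],[0,-0.05,-0.012],1],[[0,0,0],[0,-0.05,-0.012],1],[[0,0,0],[0,-0.05,-0.012],1]])

```text
time_s: 11.85
tool_pos: [0.533, 0.1797, 0.1203]
ee_rot: [166.1, -0.0, 90.8]
contact_force: [-0.5, -0.6, -2.7]
finger_gap: 0.015
grip_force: 58.9
```

Emit:
servo_tool(plan=[[[0,0,0],[0,-0.03,-0.008],1],[[0,0,0],[0,-0.06,-0.015],1],[[0,0,0],[0,-0.06,-0.015],1],[[0,0,0],[0,-0.06,-0.015],1]])

```text
time_s: 12.18
tool_pos: [0.5326, 0.1797, 0.1204]
ee_rot: [166.0, -0.0, 90.8]
contact_force: [0.8, -0.3, -2.1]
finger_gap: 0.0149
grip_force: 58.9
```

Emit:
servo_tool(plan=[[[0,0,0],[0,-0.03,-0.008],1],[[0,0,0],[0,-0.06,-0.015],1],[[0,0,0],[0,-0.06,-0.015],1],[[0,0,0],[0,-0.06,-0.015],1]])

```text
time_s: 12.52
tool_pos: [0.5325, 0.1797, 0.1206]
ee_rot: [166.0, -0.0, 90.8]
contact_force: [2.0, 0.3, -3.0]
finger_gap: 0.0156
grip_force: 58.8
```

Emit:
servo_tool(plan=[[[0,0,0],[0,-0.03,-0.008],1],[[0,0,0],[0,-0.06,-0.015],1],[[0,0,0],[0,-0.06,-0.015],1],[[0,0,0],[0,-0.06,-0.015],1]])

```text
time_s: 12.85
tool_pos: [0.5323, 0.1797, 0.1207]
ee_rot: [165.9, -0.0, 90.8]
contact_force: [4.0, 0.5, -2.3]
finger_gap: 0.0151
grip_force: 58.7
```

Run:
```python
from h import *
where()
```

```text
t 12.85 B [-18.4   0.   95.5] left [-1.154e+02  1.000e-01  7.120e+01] right [ 78.6  -0.  119.8] tilt 14.07 yaw -0.02 F [ 4.   0.5 -2.3] M [ 0.03 -0.79  0.09] gap 0.015096717544541775
```

```bash
sed -i 's/^C=np.array(\[.557/C=np.array([.5556/' h.py
python3 - <<'E'
from h import *
where()
for th,z in((12,70.5),(10,70),(8,70)):goal(-115.8+8*np.sin(np.radians(th)),z,th)
E
```

```text
t 12.85 B [-17.   -0.   95.5] left [-114.     0.    71.2] right [ 8.000e+01 -1.000e-01  1.198e+02] tilt 14.07 yaw -0.02 F [ 4.   0.5 -2.3] M [ 0.03 -0.79  0.09] gap 0.015096717544541775
tcp [0.5339 0.1798 0.1167]
turn [ 0.0361 -0.0005 -0.0004] shift [0.002 0.058 0.429]
tcp [0.5352 0.1798 0.113 ]
turn [ 0.071  -0.0006 -0.0004] shift [0.002 0.092 0.824]
tcp [0.5363 0.1798 0.1097]
turn [ 0.1059 -0.0006 -0.0004] shift [0.002 0.124 1.173]
```

Emit:
servo_tool(plan=[[[0.01,0,0],[0,0.03,0.1],1],[[0.02,0,0],[0,0.06,0.25],1],[[0.036,0,0],[0,0.1,0.43],1],[[0.053,0,0],[0,0.12,0.63],1],[[0.071,0,0],[0,0.135,0.82],1],[[0.071,0,0],[0,0.135,0.82],1],[[0.071,0,0],[0,0.135,0.82],1],[[0.071,0,0],[0,0.135,0.82],1]])

```text
time_s: 13.52
tool_pos: [0.5351, 0.1797, 0.1129]
ee_rot: [170.0, -0.0, 90.8]
contact_force: [5.8, 0.3, -1.4]
finger_gap: 0.0153
grip_force: 59.3
```

Run:
```python
from h import *
where()
for th,z in((8,70),(6,70),(4,69.5)):goal(-115.8+8*np.sin(np.radians(th)),z,th)
```

```text
t 13.5167 B [-16.   -0.   87.3] left [-114.5   -0.    70. ] right [ 8.250e+01 -1.000e-01  1.046e+02] tilt 9.96 yaw -0.02 F [ 5.8  0.3 -1.4] M [-0.02 -1.02  0.05] gap 0.015293273280138419
tcp [0.5363 0.1798 0.1097]
turn [ 0.0342 -0.0005 -0.0004] shift [0.005 0.06  0.339]
tcp [0.5374 0.1798 0.1063]
turn [ 0.0691 -0.0005 -0.0003] shift [0.005 0.106 0.687]
tcp [0.5383 0.1798 0.1024]
turn [ 0.104  -0.0005 -0.0003] shift [0.005 0.13  1.087]
```

Emit:
servo_tool(plan=[[[0,0,0],[0,0.06,0],1],[[0.017,0,0],[0,0.1,0.17],1],[[0.034,0,0],[0,0.14,0.34],1],[[0.051,0,0],[0,0.17,0.51],1],[[0.069,0,0],[0,0.19,0.69],1],[[0.069,0,0],[0,0.19,0.69],1],[[0.069,0,0],[0,0.19,0.69],1],[[0.069,0,0],[0,0.19,0.69],1]])

```text
time_s: 14.18
tool_pos: [0.5374, 0.1798, 0.1062]
ee_rot: [174.1, -0.0, 90.8]
contact_force: [4.4, -0.3, -1.8]
finger_gap: 0.0154
grip_force: 59.3
```

Run:
```python
from h import *
where()
for th,z in((4,69.5),(2.5,69.5),(1,69)):goal(-115.8+8*np.sin(np.radians(th)),z,th)
```

```text
t 14.1833 B [-15.6  -0.1  80.3] left [-1.15e+02 -1.00e-01  7.00e+01] right [83.9 -0.1 90.7] tilt 5.94 yaw -0.0 F [ 4.4 -0.3 -1.8] M [ 0.   -1.    0.04] gap 0.015417472336239352
tcp [0.5383 0.1798 0.1024]
turn [ 0.0339 -0.0003 -0.0001] shift [0.007 0.056 0.383]
tcp [0.5389 0.1799 0.0998]
turn [ 0.0601 -0.0003 -0.0001] shift [0.007 0.091 0.646]
tcp [0.5395 0.1799 0.0967]
turn [ 0.0863 -0.0003 -0.    ] shift [0.007 0.113 0.96 ]
```

Emit:
servo_tool(plan=[[[0.01,0,0],[0,0.03,0.1],1],[[0.02,0,0],[0,0.06,0.22],1],[[0.034,0,0],[0,0.085,0.38],1],[[0.047,0,0],[0,0.105,0.51],1],[[0.06,0,0],[0,0.12,0.65],1],[[0.06,0,0],[0,0.12,0.65],1],[[0.06,0,0],[0,0.12,0.65],1]])

```text
time_s: 14.77
tool_pos: [0.539, 0.1798, 0.0995]
ee_rot: [177.6, -0.0, 90.8]
contact_force: [2.8, 0.1, -0.8]
finger_gap: 0.0152
grip_force: 59.5
```

Run:
```python
from h import *
where()
for th,z in((1,69),(0,69),(-1,68.5)):goal(-115.8+8*np.sin(np.radians(th)),z,th)
```

```text
t 14.7667 B [-15.5  -0.1  73.5] left [-1.154e+02 -1.000e-01  6.930e+01] right [84.4 -0.1 77.7] tilt 2.41 yaw -0.01 F [ 2.8  0.1 -0.8] M [-0.01 -0.58 -0.01] gap 0.015221590890311743
tcp [0.5395 0.1799 0.0967]
turn [ 0.0246 -0.0002 -0.0001] shift [0.009 0.036 0.273]
tcp [0.5398 0.1799 0.095 ]
turn [ 0.042  -0.0002 -0.0001] shift [0.009 0.061 0.449]
tcp [0.5401 0.1799 0.0928]
turn [ 0.0595 -0.0002 -0.0001] shift [0.009 0.082 0.675]
```

Emit:
servo_tool(plan=[[[0,0,0],[0,0.1,0],1],[[0.012,0,0],[0,0.2,0.1],1],[[0.024,0,0],[0,0.3,0.24],1],[[0.033,0,0],[0,0.35,0.33],1],[[0.042,0,0],[0,0.38,0.43],1],[[0.042,0,0],[0,0.38,0.43],1],[[0.042,0,0],[0,0.38,0.43],1]])

```text
time_s: 15.35
tool_pos: [0.5431, 0.1798, 0.0954]
ee_rot: [180.0, -0.0, 90.8]
contact_force: [-0.6, 0.0, -2.1]
finger_gap: 0.0153
grip_force: 59.4
```

Run:
```python
from h import *
where()
for th,z in((0,68),(-1,68),(-1,67)):goal(-112,z,th)
```

```text
t 15.35 B [-12.5  -0.1  69.4] left [-1.125e+02 -1.000e-01  6.940e+01] right [87.5 -0.2 69.4] tilt 0.02 yaw -0.01 F [-0.6  0.  -2.1] M [ 0.01  0.05 -0.05] gap 0.015304599825858757
tcp [0.5436 0.1799 0.094 ]
turn [ 0.0003 -0.0002 -0.0002] shift [0.015 0.052 0.14 ]
tcp [0.544  0.1799 0.0923]
turn [ 0.0178 -0.0002 -0.0002] shift [0.015 0.096 0.315]
tcp [0.544  0.1799 0.0913]
turn [ 0.0178 -0.0002 -0.0002] shift [0.015 0.096 0.415]
```

Emit:
servo_tool(plan=[[[0.006,0,0],[0.01,0.02,0.08],1],[[0.012,0,0],[0.01,0.05,0.16],1],[[0.018,0,0],[0.01,0.08,0.24],1],[[0.023,0,0],[0.01,0.1,0.32],1],[[0.023,0,0],[0.01,0.1,0.32],1],[[0.023,0,0],[0.01,0.1,0.32],1]])

```text
time_s: 15.85
tool_pos: [0.5444, 0.1799, 0.0924]
ee_rot: [-178.7, -0.0, 90.8]
contact_force: [0.7, -0.1, -2.8]
finger_gap: 0.0157
grip_force: 59.4
```

Emit:
servo_tool(plan=[[[0,0,0],[0,0,0.03],1],[[0,0,0],[0,0,0.06],1],[[0,0,0],[0,0,0.06],1],[[0,0,0],[0,0,0.06],1]])

```text
time_s: 16.18
tool_pos: [0.5443, 0.18, 0.0919]
ee_rot: [-178.8, -0.0, 90.8]
contact_force: [0.1, 0.8, -2.3]
finger_gap: 0.0155
grip_force: 59.4
```

Run:
```python
from h import *
where()
```

```text
t 16.1833 B [-11.9   0.1  65.9] left [-1.119e+02  1.000e-01  6.810e+01] right [88.1  0.1 63.8] tilt -1.25 yaw -0.0 F [ 0.1  0.8 -2.3] M [-0.05 -0.03 -0.02] gap 0.01553213150307309
```

Emit:
servo_tool(plan=[[[0,0,0],[0,0,0.03],1],[[0,0,0],[0,0,0.06],1],[[0,0,0],[0,0,0.06],1],[[0,0,0],[0,0,0.06],1]])

```text
time_s: 16.52
tool_pos: [0.5443, 0.18, 0.0913]
ee_rot: [-178.7, -0.0, 90.8]
contact_force: [-0.1, -0.2, -2.8]
finger_gap: 0.015
grip_force: 59.4
```

Emit:
servo_tool(plan=[[[0,0,0],[0,0,0.03],1],[[0,0,0],[0,0,0.05],1],[[0,0,0],[0,0,0.05],1],[[0,0,0],[0,0,0.05],1]])

```text
time_s: 16.85
tool_pos: [0.5444, 0.18, 0.0909]
ee_rot: [-178.8, -0.0, 90.8]
contact_force: [1.4, -0.1, -1.9]
finger_gap: 0.0152
grip_force: 59.5
```

Run:
```python
from h import *
where()
```

```text
t 16.85 B [-11.8   0.1  64.9] left [-1.118e+02  1.000e-01  6.700e+01] right [88.2  0.1 62.7] tilt -1.24 yaw -0.01 F [ 1.4 -0.1 -1.9] M [-0.04  0.01 -0.02] gap 0.015201933000702269
```

Emit:
servo_tool(plan=[[[0,0,0],[0,0.05,0.01],1],[[0,0,0],[0,0.1,0.02],1],[[0,0,0],[0,0.15,0.03],1],[[0,0,0],[0,0.2,0.03],1],[[0,0,0],[0,0.2,0.03],1]])

```text
time_s: 17.27
tool_pos: [0.546, 0.1801, 0.0905]
ee_rot: [-178.7, -0.0, 90.8]
contact_force: [-2.0, 0.9, 2.3]
finger_gap: 0.015
grip_force: 60.0
```

Emit:
servo_tool(plan=[[[0,0,0],[0,0.05,0],1],[[0,0,0],[0,0.1,0],1],[[0,0,0],[0,0.15,0],1],[[0,0,0],[0,0.2,0],1],[[0,0,0],[0,0.2,0],1]])

```text
time_s: 17.68
tool_pos: [0.5482, 0.1801, 0.0905]
ee_rot: [-178.7, -0.0, 90.8]
contact_force: [-3.9, -0.3, 3.1]
finger_gap: 0.0154
grip_force: 60.2
```

Run:
```python
from h import *
where()
```

```text
t 17.6833 B [-8.   0.1 64.5] left [-1.079e+02  1.000e-01  6.670e+01] right [92.   0.1 62.3] tilt -1.26 yaw -0.0 F [-3.9 -0.3  3.1] M [-0.11  1.08  0.05] gap 0.01544955239175128
```

Emit:
servo_tool(plan=[[[0,0,0],[0,0.05,-0.03],1],[[0,0,0],[0,0.1,-0.03],1],[[0,0,0],[0,0.15,-0.03],1],[[0,0,0],[0,0.15,-0.03],1]])

```text
time_s: 18.02
tool_pos: [0.551, 0.18, 0.0906]
ee_rot: [-178.9, -0.0, 90.8]
contact_force: [0.3, 0.9, -1.8]
finger_gap: 0.0153
grip_force: 59.4
```

Run:
```python
from h import *
where()
```

```text
t 18.0167 B [-5.1 -0.  64.6] left [-105.1    0.    66.5] right [94.9 -0.  62.7] tilt -1.12 yaw -0.01 F [ 0.3  0.9 -1.8] M [-0.02 -0.06  0.03] gap 0.015319651233925854
```

Emit:
servo_tool(plan=[[[0,0,0],[0,0.05,0],1],[[0,0,0],[0,0.1,0],1],[[0,0,0],[0,0.15,0],1],[[0,0,0],[0,0.15,0],1]])

```text
time_s: 18.35
tool_pos: [0.5516, 0.1801, 0.0906]
ee_rot: [-178.8, -0.0, 90.8]
contact_force: [-0.3, -0.1, -2.4]
finger_gap: 0.0153
grip_force: 59.4
```

Run:
```python
from h import *
where()
```

```text
t 18.35 B [-4.6  0.1 64.6] left [-1.046e+02  1.000e-01  6.680e+01] right [95.4  0.  62.5] tilt -1.22 yaw -0.01 F [-0.3 -0.1 -2.4] M [-0.04 -0.02 -0.02] gap 0.01530462719338555
```

Emit:
servo_tool(plan=[[[-0.005,0,0],[0,0,0.03],1],[[-0.005,0,0],[0,0,0.06],1],[[-0.005,0,0],[0,0,0.06],1],[[-0.005,0,0],[0,0,0.06],1]])

```text
time_s: 18.68
tool_pos: [0.5512, 0.1801, 0.09]
ee_rot: [-179.0, -0.0, 90.8]
contact_force: [-0.6, -0.4, -2.9]
finger_gap: 0.0154
grip_force: 59.4
```

Run:
```python
from h import *
where()
```

```text
t 18.6833 B [-4.8  0.1 64. ] left [-1.048e+02  1.000e-01  6.570e+01] right [95.1  0.1 62.3] tilt -0.97 yaw -0.0 F [-0.6 -0.4 -2.9] M [ 0.01 -0.05 -0.06] gap 0.015430780635617402
```

Emit:
servo_tool(plan=[[[-0.005,0,0],[0,0,0.04],1],[[-0.008,0,0],[0,0,0.08],1],[[-0.008,0,0],[0,0,0.08],1],[[-0.008,0,0],[0,0,0.08],1]])

```text
time_s: 19.02
tool_pos: [0.5512, 0.1801, 0.0892]
ee_rot: [-179.5, -0.0, 90.8]
contact_force: [0.4, -0.3, -1.6]
finger_gap: 0.0152
grip_force: 59.4
```

Run:
```python
from h import *
where()
```

```text
t 19.0167 B [-4.7  0.1 63.2] left [-1.047e+02  1.000e-01  6.410e+01] right [95.3  0.1 62.3] tilt -0.51 yaw -0.0 F [ 0.4 -0.3 -1.6] M [ 0.01 -0.05  0.02] gap 0.015234445891112296
```

Emit:
servo_tool(plan=[[[-0.005,0,0],[0,0,0.03],1],[[-0.009,0,0],[0,0,0.07],1],[[-0.009,0,0],[0,0,0.09],1],[[-0.009,0,0],[0,0,0.09],1],[[-0.009,0,0],[0,0,0.09],1]])

```text
time_s: 19.43
tool_pos: [0.5513, 0.1801, 0.0884]
ee_rot: [180.0, -0.0, 90.8]
contact_force: [0.4, 0.0, -2.1]
finger_gap: 0.0154
grip_force: 59.5
```

Run:
```python
from h import *
where()
```

```text
t 19.4333 B [-4.3  0.1 62.4] left [-1.043e+02  1.000e-01  6.230e+01] right [95.7  0.1 62.4] tilt 0.02 yaw -0.0 F [ 0.4  0.  -2.1] M [ 0.01  0.07 -0.01] gap 0.01538151760091456
```

Level and in the rebate; I'll lower the last bit until contact.

Emit:
servo_tool(plan=[[[0,0,0],[0,0,0.02],1],[[0,0,0],[0,0,0.04],1],[[0,0,0],[0,0,0.05],1],[[0,0,0],[0,0,0.05],1]])

```text
time_s: 19.77
tool_pos: [0.5513, 0.1801, 0.088]
ee_rot: [180.0, -0.0, 90.8]
contact_force: [-0.0, -0.2, -1.2]
finger_gap: 0.0156
grip_force: 59.7
```

Emit:
servo_tool(plan=[[[0,0,0],[0,0,0.02],1],[[0,0,0],[0,0,0.04],1],[[0,0,0],[0,0,0.04],1],[[0,0,0],[0,0,0.04],1]])

```text
time_s: 20.1
tool_pos: [0.5513, 0.1801, 0.088]
ee_rot: [180.0, -0.0, 90.8]
contact_force: [-1.5, -0.1, 6.3]
finger_gap: 0.0153
grip_force: 60.5
```

Run:
```python
from h import *
where()
```

```text
t 20.1 B [-4.3  0.1 62. ] left [-1.043e+02  1.000e-01  6.190e+01] right [95.7  0.1 62. ] tilt 0.02 yaw -0.0 F [-1.5 -0.1  6.3] M [-0.07  0.46  0.01] gap 0.01533178699494079
```

Emit:
servo_tool(plan=[[[0,0,0],[0,0,-0.05],1],[[0,0,0],[0,0,-0.05],1],[[0,0,0],[0,0,-0.05],0.6],[[0,0,0],[0,0,-0.05],0.2],[[0,0,0],[0,0,-0.05],-0.2],[[0,0,0],[0,0,-0.05],-0.4],[[0,0,0],[0,0,-0.05],-0.4],[[0,0,0],[0,0,-0.05],-0.4],[[0,0,0],[0,0,-0.05],-0.4]])

```text
time_s: 20.85
tool_pos: [0.5513, 0.1801, 0.0879]
ee_rot: [180.0, -0.0, 90.8]
contact_force: [-0.0, -0.9, -0.3]
finger_gap: 0.06
grip_force: 0.0
```

Emit:
servo_tool(plan=[[[0,0,0],[0,0,-0.5],-0.4],[[0,0,0],[0,0,-2],-0.4],[[0,0,0],[0,0,-4],-0.4],[[0,0,0],[0,0,-7],-0.4],[[0,0,0],[0,0,-10],-0.4],[[0,0,0],[0,0,-13],-0.4],[[0,0,0],[-3,0,-15],-0.4],[[0,0,0],[-5,0,-16],-0.4],[[0,0,0],[-5,0,-16],-0.4],[[0,0,0],[-5,0,-16],-0.4],[[0,0,0],[-5,0,-16],-0.4]])

```text
time_s: 21.77
tool_pos: [0.5516, 0.1307, 0.2479]
ee_rot: [-180.0, -0.1, 90.9]
contact_force: [-0.4, 0.6, -0.4]
finger_gap: 0.0597
grip_force: 0.0
```

Run:
```python
from h import *
st();d=cam('wrist');save(d,'w9.png')
```

```text
{'time_s': np.float64(21.7667), 'tool_pos': array([0.5516, 0.1307, 0.2479]), 'ee_rot': array([-1.799858e+02, -7.260000e-02,  9.086180e+01]), 'contact_force': array([-0.3512,  0.6043, -0.4014]), 'wrist_torque': array([0.0056, 0.0654, 0.0228]), 'finger_gap': np.float64(0.0597), 'grip_force': np.float64(0.0), 'joints': array([-32.6251,  29.9259,  25.365 ,  99.8656, -15.4761,  53.6713,
        -0.1112])}
```

View pics/w9.png

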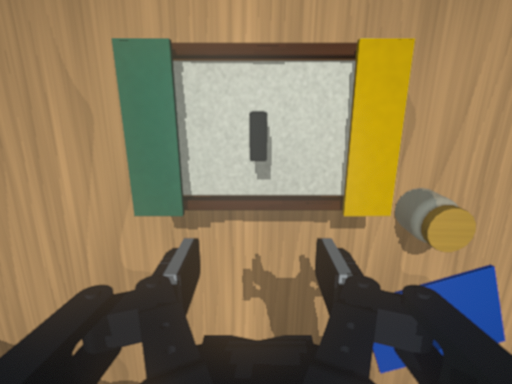

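The picture shows the board flat in the case: its white area spans (178..354, 60..197), both ends are under their lips, and the grip is free at (258,137). Handing in.

```bash
python3 -c "
from plant import robot
print(robot.finish_job())"
```

```text
the job is handed in; nothing more can be done
None
```

The case is closed: the white board measured level at 62.0 mm in the rebate, its ends are under both lips, and I let go and handed the job in at about 22 s. The highest contact force I read was about 6 N, the jar, bottle and vial were not touched, and no verdict came back on hand-in.

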